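# Reset a coolant metering valve: relieve, shut, open two turns and keep hold

## Task

Reset the metering valve on the manifold: first swing the sprung relief lever all the way over to its stop and let it spring back. Then take the handwheel by its upright crank handle, shut the valve fully clockwise until it stops, and back it off by two full turns. Finish while still gripping the crank handle, with the wheel standing still at two turns open; do not disturb the loose things lying around.

Things in the scene. Friction and masses are not known exactly. Their poses are not given: they have to be found in the camera images.
- manifold: Fixed steel manifold bar (46 x 180 x 36 mm) with brass fittings on an aluminium foot plate 90 x 220 x 8 mm. Origin: centre of the plate's underside on the bench. Its own z is up, its y runs along the bar; the handwheel valve stands on its +y half, the relief lever on its -y half. Bar and plate stay below 45 mm; wheel, its round brass bonnet (32 mm diameter) and the lever rise above.
- wheel_axis (a point): Fixed point on the vertical axis of the handwheel, 170 mm above the bench (the height of handle_grip), at manifold x 0, y +55 mm. The wheel: dark steel rim of 100 mm middle diameter, bar 12 mm thick, three spokes, flat; rim, spokes and hub lie between 120 and 134 mm above the bench.
- handle_grip (a point): Where to grip the crank handle: on the axis of the black upright round handle of the handwheel, diameter 20 mm, 48 mm tall (140 to 188 mm above the bench); this point is 170 mm above the bench, 18 mm below the handle's top and 36 mm above the top of the wheel's rim. The handle stands 50 mm from the wheel axis and is a sleeve that spins freely on its own pin, so a gripper that holds it may keep its direction while the handle is led round.
- valve (a joint): Angle of the handwheel in rad: 0 = shut, against a hard stop; grows anticlockwise seen from above (opening); 6.283 is one turn. It starts somewhere from 1.5 to 7 (partly open) and has a further stop at 18.85. When it is shut the handle lies from the wheel axis in the manifold's -x direction; at angle a the handle lies at manifold bearing pi + a (anticlockwise from the manifold's x). Friction takes about 2 N at the handle and keeps the wheel where it is left.
- lever_axis (a point): Fixed point on the vertical pivot axis of the relief lever, 86 mm above the bench, at manifold x 0, y -60 mm.
- lever_post (a point): Point on the axis of the upright black round post (diameter 12 mm, with a 15 mm head) at the free end of the relief lever, 60 mm from the lever's pivot. The post rises from 60 to 101 mm above the bench; this point is 86 mm above the bench. The steel lever arm below it is 9.6 mm thick, its top at 67 mm (the lever's round hub: 68 mm).
- relief_lever (a joint): Angle of the relief lever in rad: 0 = at rest (sprung); grows anticlockwise seen from above to the hard stop at 0.9. At angle a the post lies from lever_axis at manifold bearing -pi/2 - 0.45 + a: at rest it is turned towards the robot, and is swung away from the robot. The spring pushes back with 1.8 N at the post at rest, 4.8 N at the stop, and returns the lever when let go.
- capacitor: Bystander: brown upright can capacitor, 34 mm diameter, 58 mm high with its two studs; origin at the centre of its underside. Loose.
- spool: Bystander: solder wire spool standing on its flange, 60 mm diameter, 40 mm high; origin at the centre of its underside. Loose.
- tape: Bystander: roll of white tape lying flat, 85 mm diameter, 24 mm high; origin at the centre of its underside. Loose.
- ground_plug: Bystander: yellow plug, 40 x 82 x 40 mm, long side along its y; origin at the centre of its underside. Loose.

How it is judged (in metres and radians):
On the way, in this order (a step that is already met when the one before it is completed fails the run):
1. the relief lever is swung to its stop (joint over 0.83 of 0.9 rad) (value of joint relief_lever above 0.83 rad), for 0.1 s.
2. the relief lever has sprung back to rest (under 0.08 rad) and the fingers are off it (value of joint relief_lever below 0.08 rad and contact force between the fingers and relief_lever below 0.3 N), for 0.2 s.
3. the valve is shut against its stop (under 0.06 rad) (value of joint valve below 0.06 rad), for 0.2 s.
At the end, for the whole second after the job is handed in: The valve stands two turns open (12.57 rad, within 0.2 rad, about 11 degrees) and still; the fingers grip the crank handle (over 4 N, grasp point within 35 mm of handle_grip); the relief lever is at rest (under 0.08 rad) (value of joint valve between 12.366 and 12.766 rad and velocity of joint valve between -0.1 and 0.1 rad/s and contact force between the fingers and crank_handle above 4 N and distance between the grasp point and handle_grip below 0.035 m and value of joint relief_lever below 0.08 rad); the arm keeps its last pose, push and grip.
It fails at once if the capacitor is moved by more than 30 mm (distance of capacitor from where it was at the start of the episode above 0.03 m).
It fails at once if the solder spool is moved by more than 30 mm (distance of spool from where it was at the start of the episode above 0.03 m).
It fails at once if the yellow plug is moved by more than 30 mm (distance of ground_plug from where it was at the start of the episode above 0.03 m).
It fails at once if the roll of tape is moved by more than 30 mm (distance of tape from where it was at the start of the episode above 0.03 m).
It also fails if it takes over 72 s, if anything falls off the work surface, if the arm or the gripper's body presses on something with over 40 N, if the wrist force passes 120 N, or if a joint passes its speed limit or range.

## Robot

A 7-joint arm with a two-finger parallel gripper is mounted at the origin on a cart in front of the work surface, level with it; the furniture and walls round the work are solid. World frame = base frame: x ahead of the robot, y to its left, z up, the work surface at z = 0. Lengths are in m, angles in degrees, forces in N, time in s.
With the tool pointing down it reaches from about 0.4 to 0.9 m from the base axis. Payload 5.5 kg.
Tool frame: the origin (TCP) lies between the finger pads; the fingertips stand 8 mm ahead of it and the grasp point (between the pads) lies 11 mm behind it; z points along the fingers, y is the line along which they close (so a half turn about z gives the same grasp; the last joint's range is limited). The gripper opens to 85 mm and grips with 20 to 120 N. Pads are 22 mm wide; open, the fingers measure 114 mm over their backs; the gripper's body (76 mm by 85 mm) begins 54 mm behind the grasp point. The pads swing forward as they close: fully open they stand 13 mm farther back than shut.
Start: joints at [82.689, 28.699, -24.465, 88.831, 12.651, 65.22, -12.049], TCP at [0.248, -0.601, 0.239] pointing down, gripper open.
Joint ranges: [-164.97, 164.97], [-17.58, 116.51], [-87.97, 89.64], [11.32, 138.91], [-80.73, 260.73], [10.89, 115.49], [-147.41, 147.41]. Speed limits (degrees/s): [147.25, 147.25, 180, 180, 180, 180, 180].

## Interface

Orientations are given as [roll, pitch, yaw] about the fixed x, y, z axes, in that order (R = Rz(yaw) Ry(pitch) Rx(roll)).
In Python, from cell import robot, vision gives the robot as it stands. The module is installed in compiled form; this text tells all that it offers.
- The arm moves only by the tool servo_tool, never from a script. Its argument "moves" is a list that holds one entry, the list of rows, each a list of 7 numbers: the shift along the tool's x, y, z in m, then the turn, a rotation vector about the tool's x, y, z in degrees, then the closure, from 0 (fully open) to 1 (shut). A call has 1 to 20 rows; each row shifts and turns the commanded pose from where the row before left it, along the tool's axes as they then stand; what a row does not reach is not made up. A row lasts 1/12 s, in which the tool goes at most 41.7 mm and 7.16 degrees, less where a joint would pass 70% of its speed; a pose out of reach is approached as far as the arm can. A call with a gripper value outside its range is refused whole. The fingers move at their own pace and stop on an object; the grip force is fixed at half the most. Time passes only in rows, so rows that do not move let the fingers close. It gives the time, the measured TCP pose, the force, the opening and the grip force at its end, in the units of the state.
- robot.state(): the state, without advancing time (a new reading comes with each control period).
- vision.grab_frame(name): name is "side" or "top"; returns the picture (480x640x3 uint8, red, green, blue); there is no depth.
- vision.get_calibration(name): a dict with "K" (3x3 intrinsics, pixels), "origin" and "orientation" of the camera in the world. Camera axes: x right, y down, z forward; pixel columns grow to the right and rows downward; lengths in m; the calibration is good to about 2 mm. A picture is of the moment at which its call begins. get_calibration takes no time and is no camera call.
- robot.hand_in(): hands the job in; it is judged then, once.
The state is a dict: "t": time; "joints": joint angles; "joint_vel": joint speeds; "joint_torque": joint torques, N m; "ee_pos": TCP position; "ee_rot": TCP orientation; "ft_force": force on the tool from outside, world axes, zero at the start; "wrist_torque": the same for the moment, N m; "opening": opening from 0.0 (shut) to 1.0 (fully open); "grasp_force": force on a finger pad.
Only numpy, scipy, OpenCV 4.12 (cv2) and the standard library are available. Lean on these libraries where they do the work, as an engineer would, in place of code of your own. Each camera call takes 0.05 s, during which the arm holds its last target. There are 200 camera calls.

## Working session

There is one attempt and no reset: what is moved stays moved. The work goes in short steps, Python scripts to look and compute and a tool call to move; the robot and the scene stay as the last step left them, time stands still between calls to the robot, and variables do not carry over. Pictures are saved under pics/ and viewed, at most 10 in all, crops included, and the job is handed in when it is done.

Besides the shell and the picture viewer there is one more tool, called after "Emit:" by a JSON object that holds its "name" and its "arguments". servo_tool: Moves the arm, as the interface text tells. Its arguments: {"type":"object","properties":{"moves":{"type":"array"}},"required":["moves"]}

```bash
mkdir -p pics; python3 - <<'E'
from cell import robot, vision
import cv2,numpy as np
for n in("side","top"):
    f=vision.grab_frame(n); cv2.imwrite(f"pics/{n}0.png",f[:,:,::-1])
    c=vision.get_calibration(n); print(n,c)
s=robot.state(); print(s["t"],s["ee_pos"],s["ee_rot"],s["joints"])
E
```

```text
side {'K': array([[433.40147719,   0.        , 323.55702466],
       [  0.        , 433.40147719, 233.45898171],
       [  0.        ,   0.        ,   1.        ]]), 'origin': array([ 0.39365968, -0.60938777,  0.46862072]), 'orientation': array([-1.14300940e+02,  8.91200695e-02, -6.05366900e+00])}
top {'K': array([[567.71481375,   0.        , 321.00923425],
       [  0.        , 567.71481375, 233.10209487],
       [  0.        ,   0.        ,   1.        ]]), 'origin': array([0.22388594, 0.18420575, 1.31891845]), 'orientation': array([-1.68091344e+02, -4.49654922e-02, -8.90112289e+01])}
0.1 [ 0.24734298 -0.60042678  0.23836288] [-1.79897803e+02 -4.02253149e-03  2.23941386e+01] [ 82.68956723  28.74864511 -24.45640997  88.88564632  12.65108811
  65.22155324 -12.0505855 ]
```

View pics/side0.png

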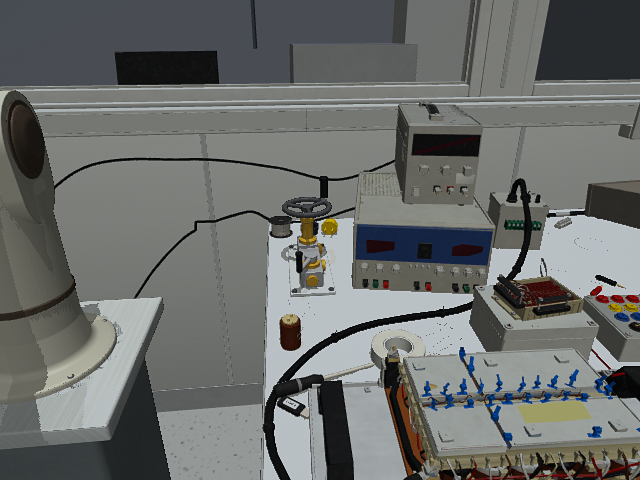

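View pics/top0.png

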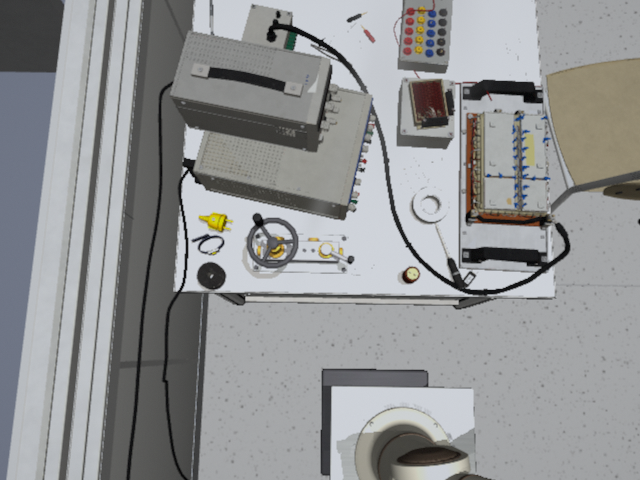

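The side view shows the manifold near (315,250): the wheel is at (307,207), the handle at (324,187) and the lever post at (299,260). In the top view the wheel is at (273,243), the handle top at (258,219) and the lever post at (350,259). The spool, plug, tape and capacitor are at (210,275), (215,221), (430,205) and (411,274). I'll zoom in next.

```bash
python3 - <<'E'
import cv2,numpy as np
a=cv2.imread("pics/side0.png")[160:310,255:365]; b=cv2.imread("pics/top0.png")[195:305,225:365]
a=cv2.resize(a,None,fx=4,fy=4,interpolation=2);b=cv2.resize(b,None,fx=5.7,fy=5.4,interpolation=2)
cv2.imwrite("pics/sc.png",a[:600]);cv2.imwrite("pics/tc.png",cv2.resize(cv2.imread("pics/top0.png")[195:305,225:365],(700,550),interpolation=2))
E
```

```text
(no output)
```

View pics/sc.png

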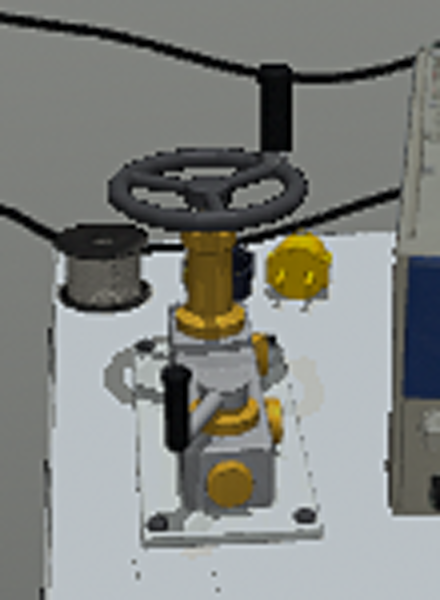

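View pics/tc.png

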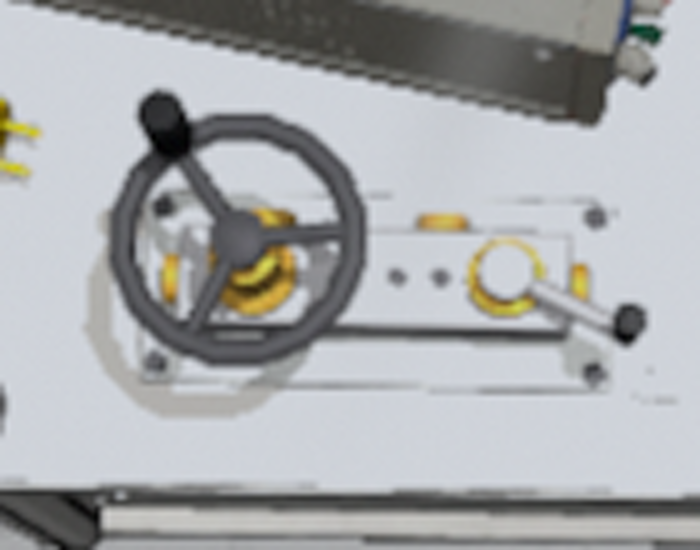

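The close-ups show, in crop pixels: top view handle top (160,110), wheel centre (238,239), post head (631,316). Side view: handle top (275,68), wheel centre (208,189), post top (177,370).

```bash
cat >h.py <<'E'
import numpy as np
from scipy.spatial.transform import Rotation as R
from cell import robot, vision
def P(n,X):
    c=vision.get_calibration(n); r=R.from_euler('xyz',c["orientation"],degrees=True).as_matrix()
    q=(np.asarray(X)-c["origin"])@r; q=q@c["K"].T; return q[...,:2]/q[...,2:]
def ray(n,p):
    c=vision.get_calibration(n); r=R.from_euler('xyz',c["orientation"],degrees=True).as_matrix()
    d=r@np.linalg.solve(c["K"],[p[0],p[1],1]); return c["origin"],d/np.linalg.norm(d)
def tri(pt,ps):
    A=0;b=0;L=[]
    for n,p in(("top",pt),("side",ps)):
        o,d=ray(n,p);M=np.eye(3)-np.outer(d,d);A=A+M;b=b+M@o;L.append((M,o))
    X=np.linalg.solve(A,b);return X,[np.linalg.norm(M@(X-o)) for M,o in L]
T=lambda u,v:(225+u/5-.4,195+v/5-.4)
S=lambda u,v:(255+u/4-.4,160+v/4-.4)
def onz(n,p,z):
    o,d=ray(n,p);return o+d*(z-o[2])/d[2]
E
python3 - <<'E'
from h import *
from scipy.optimize import least_squares
np.set_printoptions(precision=4,suppress=True)
for k,a,b in(("handle",(160,110),(275,68)),("wheel",(238,239),(208,189)),("post",(631,316),(177,370))):
    print(k,tri(T(*a),S(*b)))
obs=[("top",T(160,110),"h",.188),("top",T(238,239),"w",.127),("top",T(631,316),"p",.101),("top",T(377,289),"c",.01),
("top",T(505,270),"l",.068),("side",S(275,68),"h",.188),("side",S(208,189),"w",.127),("side",S(177,370),"p",.101)]
def pt(x,k,z):
    m={"c":(0,0),"w":(0,.055),"l":(0,-.06)}
    if k=="h":l=np.array([.05*np.cos(np.pi+x[3]),.055+.05*np.sin(np.pi+x[3])])
    elif k=="p":a=-np.pi/2-.45;l=np.array([.06*np.cos(a),-.06+.06*np.sin(a)])
    else:l=np.array(m[k])
    c,s=np.cos(x[2]),np.sin(x[2]);return [x[0]+c*l[0]-s*l[1],x[1]+s*l[0]+c*l[1],z]
f=lambda x:np.ravel([P(n,pt(x,k,z))-p for n,p,k,z in obs])
for v0 in(2.,4.):
    r=least_squares(f,[.4,.25,0,v0]);print(r.x,r.cost);print(f(r.x).reshape(-1,2))
x=r.x
print({k:np.array(pt(x,k,z)) for k,z in(("w",.17),("h",.17),("p",.086),("l",.086),("c",0))})
for k,p,z in(("cap",(411,272),.055),("tape",(430,205),.024),("spool",(210,275),.04),("plug",(215,221),.03),("psu corner",(345,215),0.03),("psu lc",(196,175),.15),("edge",(300,293),0)):print(k,onz("top",p,z))
E
```

```text
handle (array([0.4931, 0.3201, 0.1864]), [np.float64(0.0018307780497385526), np.float64(0.0018307780497386452)])
wheel (array([0.452 , 0.2916, 0.1265]), [np.float64(0.0012032170928941465), np.float64(0.0012032170928941968)])
post (array([0.4254, 0.1219, 0.1006]), [np.float64(0.0016450241238304927), np.float64(0.0016450241238304864)])
[ 0.4519  0.2362 -0.0032  3.7522] 2.193030346978278
[[ 0.0454  0.6809]
 [ 0.1503  0.4521]
 [-0.1352  0.6918]
 [ 0.0072  0.4087]
 [ 0.281   0.2865]
 [ 0.8372 -0.8639]
 [ 0.6038 -0.2754]
 [ 0.8778 -0.4584]]
[ 0.4519  0.2362 -0.0032  3.7522] 2.1930303469782393
[[ 0.0454  0.6809]
 [ 0.1503  0.4521]
 [-0.1352  0.6918]
 [ 0.0072  0.4087]
 [ 0.281   0.2865]
 [ 0.8372 -0.8639]
 [ 0.6038 -0.2754]
 [ 0.8778 -0.4584]]
{'w': array([0.4521, 0.2912, 0.17  ]), 'h': array([0.4932, 0.3198, 0.17  ]), 'p': array([0.4255, 0.1223, 0.086 ]), 'l': array([0.4518, 0.1762, 0.086 ]), 'c': array([0.4519, 0.2362, 0.    ])}
cap [ 0.4048 -0.0156  0.055 ]
tape [ 0.5691 -0.0677  0.024 ]
spool [0.3921 0.4378 0.04  ]
plug [0.5202 0.4354 0.03  ]
psu corner [0.5399 0.1326 0.03  ]
psu lc [0.5934 0.4585 0.15  ]
edge [0.359  0.2343 0.    ]
```

```bash
python3 - <<'E'
from h import *
np.set_printoptions(precision=4,suppress=True)
b=onz("side",(354,288),0);print("front corner bottom",b)
print("front-left top",tri(S(405,170) if 0 else (225+607/5,195+120/5),(357,203)))
print([P("top",b)])
# rear lower edge of the big box: top-left corner in top view
for z in(.1,.15,.2):print(z,onz("top",(196,175),z),onz("top",(345,216),z), onz("side",(357,203),z))
E
```

```text
front corner bottom [0.5358 0.1452 0.    ]
front-left top (array([0.5141, 0.1337, 0.1859]), [np.float64(0.02040159513738511), np.float64(0.02040159513738498)])
[array([339.1825, 219.5387])]
0.1 [0.6092 0.4702 0.1   ] [0.5204 0.1354 0.1   ] [0.5796 0.3737 0.1   ]
0.15 [0.5934 0.4585 0.15  ] [0.5083 0.1374 0.15  ] [0.5544 0.2403 0.15  ]
0.2 [0.5776 0.4468 0.2   ] [0.4961 0.1394 0.2   ] [0.5292 0.107  0.2   ]
```

Emit:
{"name": "servo_tool", "arguments": {"moves": [[[0.032, -0.004, -0.004, 0, 0, -3, 0.5], [0.032, -0.004, -0.004, 0, 0, -3, 0.5], [0.032, -0.004, -0.004, 0, 0, -3, 0.5], [0.032, -0.004, -0.004, 0, 0, -3, 0.5], [0.032, -0.004, -0.004, 0, 0, -3, 0.5], [0.032, -0.004, -0.004, 0, 0, -3, 0.5], [0.032, -0.004, -0.004, 0, 0, -3, 0.5], [0.032, -0.004, -0.004, 0, 0, -3, 0.5], [0.032, -0.004, -0.004, 0, 0, -3, 0.5], [0.032, -0.004, -0.004, 0, 0, -3, 0.5], [0.032, -0.004, -0.004, 0, 0, -3, 0.5], [0.032, -0.004, -0.004, 0, 0, -3, 0.5]]]}}

```text
t: 1.1
ee_pos: [0.5126, -0.3256, 0.287]
ee_rot: [-180.0, -0.0, 58.5]
ft_force: [0.1, 0.2, 0.1]
opening: 0.504
grasp_force: 0.0
```

```bash
python3 - <<'E'
from h import *
np.set_printoptions(precision=3,suppress=True)
s=robot.state();print(s["t"],s["ee_pos"],s["ee_rot"],s["joints"],s["ft_force"])
E
```

```text
1.1 [ 0.513 -0.326  0.287] [-179.963   -0.012   58.54 ] [ 58.79   24.435 -38.663  91.836  16.005  69.423 -14.507] [0.081 0.184 0.077]
```

Emit:
{"name": "servo_tool", "arguments": {"moves": [[[0.032, -0.008, 0, 0, 0, -3.15, 1], [0.032, -0.008, 0, 0, 0, -3.15, 1], [0.032, -0.008, 0, 0, 0, -3.15, 1], [0.032, -0.008, 0, 0, 0, -3.15, 1], [0.032, -0.008, 0, 0, 0, -3.15, 1], [0.032, -0.008, 0, 0, 0, -3.15, 1], [0.032, -0.008, 0, 0, 0, -3.15, 1], [0.032, -0.008, 0, 0, 0, -3.15, 1], [0.032, -0.008, 0, 0, 0, -3.15, 1], [0.032, -0.008, 0, 0, 0, -3.15, 1], [0.0146, -0.0163, 0.011, 0, 0, 0, 1], [0.0146, -0.0163, 0.011, 0, 0, 0, 1], [0.0146, -0.0163, 0.011, 0, 0, 0, 1], [0.0146, -0.0163, 0.011, 0, 0, 0, 1], [0.0146, -0.0163, 0.011, 0, 0, 0, 1], [0.0146, -0.0163, 0.011, 0, 0, 0, 1], [0.0146, -0.0163, 0.011, 0, 0, 0, 1], [0.0146, -0.0163, 0.011, 0, 0, 0, 1], [0, 0, 0, 0, 0, 0, 1]]]}}

```text
t: 2.68
ee_pos: [0.3964, 0.1171, 0.1974]
ee_rot: [-179.7, 0.1, 90.2]
ft_force: [-1.0, -0.3, 0.4]
opening: -0.003
grasp_force: 0.0
```

```bash
python3 - <<'E'
from h import *
np.set_printoptions(precision=4,suppress=True)
s=robot.state();print(s["t"],s["ee_pos"],s["ee_rot"],s["joints"],s["ft_force"],s["opening"])
E
```

```text
2.6833 [0.3964 0.1171 0.1974] [-179.7282    0.0645   90.1696] [ 33.0398  12.02   -57.8711 122.373   12.8391  52.1503 -32.097 ] [-0.9773 -0.3095  0.3888] -0.003287977227973715
```

Emit:
{"name": "servo_tool", "arguments": {"moves": [[[0.003, -0.009, 0, 0, 0, 0, 1], [0, 0, 0.014, 0, 0, 0, 1], [0, 0, 0.014, 0, 0, 0, 1], [0, 0, 0.014, 0, 0, 0, 1], [0, 0, 0.014, 0, 0, 0, 1], [0, 0, 0.014, 0, 0, 0, 1], [0, 0, 0.014, 0, 0, 0, 1], [0, 0, 0.014, 0, 0, 0, 1], [0, 0, 0.014, 0, 0, 0, 1], [0, 0, 0, 0, 0, 0, 1], [0, 0, 0, 0, 0, 0, 1]]]}}

```text
t: 3.6
ee_pos: [0.3919, 0.118, 0.0873]
ee_rot: [-179.9, -0.0, 89.9]
ft_force: [0.2, -0.0, 0.2]
opening: 0.002
grasp_force: 0.0
```

```bash
python3 - <<'E'
from h import *
import cv2
np.set_printoptions(precision=4,suppress=True)
s=robot.state();print(s["t"],s["ee_pos"],s["ee_rot"],s["joints"],s["ft_force"],s["opening"])
f=vision.grab_frame("side")[160:310,235:385,::-1];cv2.imwrite("pics/s1.png",cv2.resize(f,None,fx=4,fy=4,interpolation=2))
E
```

```text
3.6 [0.3919 0.118  0.0873] [-179.9285   -0.0057   89.8655] [ 21.4493  24.1383 -48.1393 128.069   28.8787  39.0086 -47.4285] [ 0.2335 -0.0259  0.1656] 0.0016802368502297008
```

View pics/s1.png

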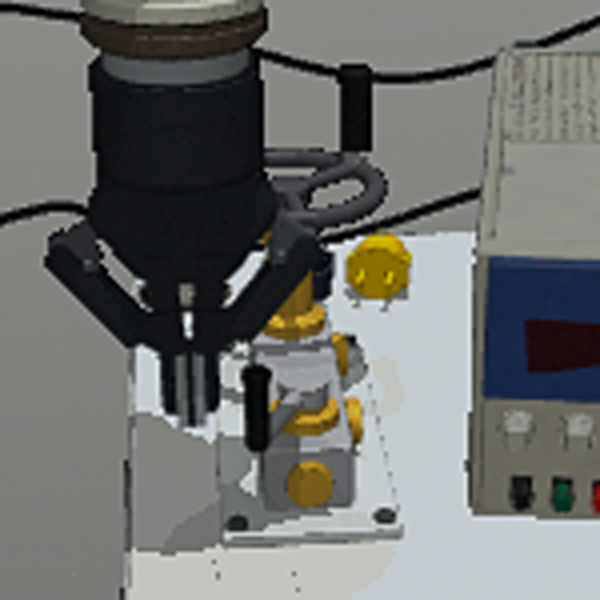

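The fingers are shut and standing on the robot side of the post (258,405), with about a 12 mm gap. Next is the push.

Emit:
{"name": "servo_tool", "arguments": {"moves": [[[0, 0.007, 0.004, 0, 0, 0, 1], [0, 0.007, 0, 0, 0, 0, 1], [0, 0.007, 0, 0, 0, 0, 1], [0, 0.007, 0, 0, 0, 0, 1], [0, 0.007, 0, 0, 0, 0, 1], [0, 0.007, 0, 0, 0, 0, 1], [0, 0.007, 0, 0, 0, 0, 1], [0, 0.007, 0, 0, 0, 0, 1], [0, 0.004, 0, 0, 0, 0, 1], [0, 0.003, 0, 0, 0, 0, 1], [0, 0.002, 0, 0, 0, 0, 1], [0, 0, 0, 0, 0, 0, 1], [0, 0, 0, 0, 0, 0, 1]]]}}

```text
t: 4.73
ee_pos: [0.4557, 0.1197, 0.083]
ee_rot: [-179.9, -0.1, 90.0]
ft_force: [-6.7, 2.7, -1.0]
opening: -0.001
grasp_force: 3.4
```

Emit:
{"name": "servo_tool", "arguments": {"moves": [[[0, 0.002, 0, 0, 0, 0, 1], [0, 0.002, 0, 0, 0, 0, 1], [0, 0, 0, 0, 0, 0, 1], [0, 0, 0, 0, 0, 0, 1], [0, 0, 0, 0, 0, 0, 1]]]}}

```text
t: 5.15
ee_pos: [0.4561, 0.1196, 0.0826]
ee_rot: [-179.5, 0.0, 90.1]
ft_force: [-16.6, 2.5, 9.1]
opening: -0.001
grasp_force: 8.4
```

```bash
python3 - <<'E'
from h import *
import cv2
f=vision.grab_frame("top")[195:305,225:365,::-1];cv2.imwrite("pics/t1.png",cv2.resize(f,None,fx=5,fy=5,interpolation=2))
s=robot.state();print(s["ee_pos"],s["ft_force"])
E
```

```text
[0.45608492 0.11956086 0.08263197] [-16.1189703    3.31215268   8.72810849]
```

The force climbed about 10 N over 0.4 mm, so the lever is at its stop. I'll retract and go up.

Emit:
{"name": "servo_tool", "arguments": {"moves": [[[0, -0.012, 0, 0, 0, 0, 1], [0, -0.012, 0, 0, 0, 0, 1], [0, -0.012, 0, 0, 0, 0, 1], [0, -0.012, 0, 0, 0, 0, 1], [0, -0.012, 0, 0, 0, 0, 1], [0, -0.01, 0, 0, 0, 0, 1], [0, 0, 0, 0, 0, 0, 1], [0, 0, -0.02, 0, 0, 0, 1], [0, 0, -0.025, 0, 0, 0, 1], [0, 0, -0.025, 0, 0, 0, 1], [0, 0, -0.025, 0, 0, 0, 1], [0, 0, -0.025, 0, 0, 0, 1], [0, 0, -0.025, 0, 0, 0, 1], [0, 0, -0.025, 0, 0, 0, 0.4], [0, 0, 0, 0, 0, 0, 0.4], [0, 0, 0, 0, 0, 0, 0.4]]]}}

```text
t: 6.53
ee_pos: [0.3935, 0.1182, 0.2551]
ee_rot: [179.7, 0.0, 89.8]
ft_force: [-0.2, -0.0, -0.4]
opening: 0.423
grasp_force: 0.0
```

```bash
python3 - <<'E'
from h import *
import cv2
f=vision.grab_frame("side")[160:310,235:385,::-1];cv2.imwrite("pics/s2.png",cv2.resize(f,None,fx=4,fy=4,interpolation=2))
s=robot.state();print(s["ee_pos"],s["ee_rot"],s["ft_force"],s["joints"])
E
```

```text
[0.39235251 0.11791138 0.25393051] [1.79842435e+02 2.81562468e-02 8.98445800e+01] [ 0.22319345 -0.6904826   0.12086061] [ 39.3564397    4.36170811 -61.33627591 119.33012049   4.58795719
  58.52077899 -24.4555714 ]
```

View pics/s2.png

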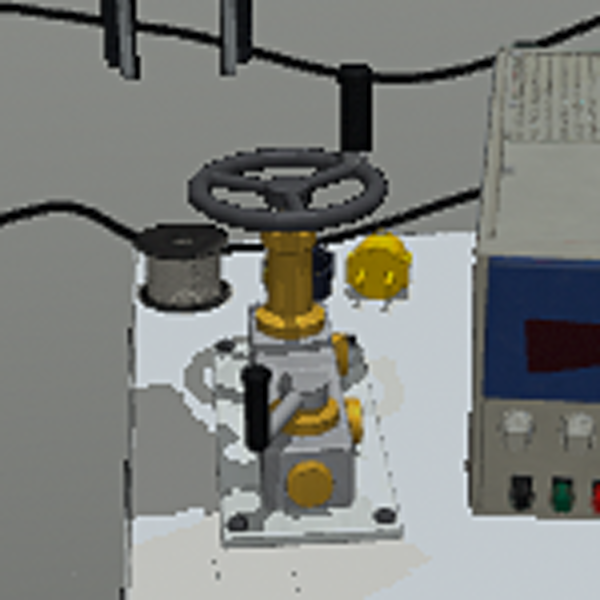

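The lever is back at rest (post at 258,405) and the handle is untouched at (356,105). Moving over the handle.

Emit:
{"name": "servo_tool", "arguments": {"moves": [[[0.0202, 0.0102, 0, 0, 0, 0, 0.4], [0.0202, 0.0102, 0, 0, 0, 0, 0.4], [0.0202, 0.0102, 0, 0, 0, 0, 0.4], [0.0202, 0.0102, 0, 0, 0, 0, 0.4], [0.0202, 0.0102, 0, 0, 0, 0, 0.4], [0.0202, 0.0102, 0, 0, 0, 0, 0.4], [0.0202, 0.0102, 0, 0, 0, 0, 0.4], [0.0202, 0.0102, 0, 0, 0, 0, 0.4], [0.0202, 0.0102, 0, 0, 0, 0, 0.4], [0.0202, 0.0102, 0, 0, 0, 0, 0.4], [0, 0, 0, 0, 0, 0, 0.4], [0, 0, 0, 0, 0, 0, 0.4], [0, 0, 0, 0, 0, 0, 0.4]]]}}

```text
t: 7.67
ee_pos: [0.4927, 0.3195, 0.2517]
ee_rot: [-179.9, 0.1, 89.9]
ft_force: [-0.1, -0.1, 0.4]
opening: 0.603
grasp_force: 0.0
```

```bash
python3 - <<'E'
from h import *
import cv2
s=robot.state();print(s["ee_pos"],s["ee_rot"],s["ft_force"],s["joints"],s["opening"])
f=vision.grab_frame("side")[100:250,235:385,::-1];cv2.imwrite("pics/s3.png",cv2.resize(f,None,fx=4,fy=4,interpolation=2))
E
```

```text
[0.49270873 0.31950242 0.25168337] [-1.79854839e+02  7.52420191e-02  8.99357412e+01] [-0.08345244 -0.13013791  0.38835328] [  5.11122745  29.58145522 -55.27783667  96.62448376  25.92671833
  67.83124105 -56.8661041 ] 0.6027099274371833
```

View pics/s3.png

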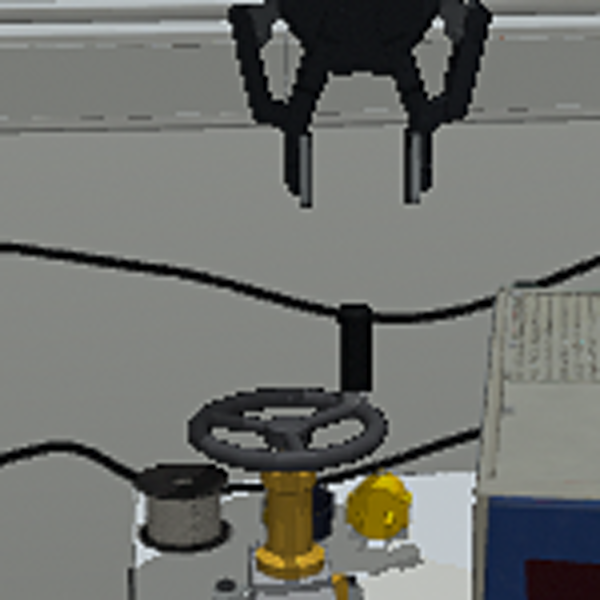

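The fingers (centre about 358) sit over the handle (356). I'll go down and close.

Emit:
{"name": "servo_tool", "arguments": {"moves": [[[0, 0, 0.016, 0, 0, 0, 0.4], [0, 0, 0.016, 0, 0, 0, 0.4], [0, 0, 0.016, 0, 0, 0, 0.4], [0, 0, 0.016, 0, 0, 0, 0.4], [0, 0, 0.016, 0, 0, 0, 0.4], [0, 0, 0.012, 0, 0, 0, 0.4], [0, 0, 0, 0, 0, 0, 0.4], [0, 0, 0, 0, 0, 0, 1], [0, 0, 0, 0, 0, 0, 1], [0, 0, 0, 0, 0, 0, 1], [0, 0, 0, 0, 0, 0, 1], [0, 0, 0, 0, 0, 0, 1], [0, 0, 0, 0, 0, 0, 1], [0, 0, 0, 0, 0, 0, 1], [0, 0, 0, 0, 0, 0, 1], [0, 0, 0, 0, 0, 0, 1], [0, 0, 0, 0, 0, 0, 1]]]}}

```text
t: 9.13
ee_pos: [0.4931, 0.3203, 0.1625]
ee_rot: [180.0, 0.0, 89.9]
ft_force: [-4.6, -1.3, 6.6]
opening: 0.215
grasp_force: 58.5
```

```bash
cat >arc.py <<'E'
import sys,numpy as np
b0,b1,n=float(sys.argv[1]),float(sys.argv[2]),int(sys.argv[3])
b=np.radians(np.linspace(b0,b1,n+1)); p=np.round(.05*np.c_[np.sin(b),np.cos(b)],4) # tool x=world y, tool y=world x
if len(sys.argv)>4:
    p[0]=np.array([float(sys.argv[5])-.2912,float(sys.argv[4])-.4521])
print(", ".join("[%.4f, %.4f, 0, 0, 0, 0, 1]"%tuple(d) for d in np.diff(p,axis=0)))
E
python3 arc.py 35 -155 19
```

```text
[-0.0076, 0.0043, 0, 0, 0, 0, 1], [-0.0082, 0.0030, 0, 0, 0, 0, 1], [-0.0085, 0.0015, 0, 0, 0, 0, 1], [-0.0088, 0.0000, 0, 0, 0, 0, 1], [-0.0085, -0.0015, 0, 0, 0, 0, 1], [-0.0082, -0.0030, 0, 0, 0, 0, 1], [-0.0076, -0.0043, 0, 0, 0, 0, 1], [-0.0067, -0.0056, 0, 0, 0, 0, 1], [-0.0056, -0.0067, 0, 0, 0, 0, 1], [-0.0043, -0.0076, 0, 0, 0, 0, 1], [-0.0030, -0.0082, 0, 0, 0, 0, 1], [-0.0015, -0.0085, 0, 0, 0, 0, 1], [0.0000, -0.0088, 0, 0, 0, 0, 1], [0.0015, -0.0085, 0, 0, 0, 0, 1], [0.0030, -0.0082, 0, 0, 0, 0, 1], [0.0043, -0.0076, 0, 0, 0, 0, 1], [0.0056, -0.0067, 0, 0, 0, 0, 1], [0.0067, -0.0056, 0, 0, 0, 0, 1], [0.0076, -0.0043, 0, 0, 0, 0, 1]
```

Emit:
{"name": "servo_tool", "arguments": {"moves": [[[-0.0076, 0.0043, 0, 0, 0, 0, 1], [-0.0082, 0.003, 0, 0, 0, 0, 1], [-0.0085, 0.0015, 0, 0, 0, 0, 1], [-0.0088, 0, 0, 0, 0, 0, 1], [-0.0085, -0.0015, 0, 0, 0, 0, 1], [-0.0082, -0.003, 0, 0, 0, 0, 1]]]}}

```text
t: 9.63
ee_pos: [0.496, 0.2733, 0.1625]
ee_rot: [-180.0, -0.3, 90.0]
ft_force: [-5.7, 5.6, 3.9]
opening: 0.22
grasp_force: 58.9
```

Turning smoothly, so I'll continue.

Emit:
{"name": "servo_tool", "arguments": {"moves": [[[-0.0076, -0.0043, 0, 0, 0, 0, 1], [-0.0067, -0.0056, 0, 0, 0, 0, 1], [-0.0056, -0.0067, 0, 0, 0, 0, 1], [-0.0043, -0.0076, 0, 0, 0, 0, 1], [-0.003, -0.0082, 0, 0, 0, 0, 1], [-0.0015, -0.0085, 0, 0, 0, 0, 1], [0, -0.0088, 0, 0, 0, 0, 1], [0.0015, -0.0085, 0, 0, 0, 0, 1], [0.003, -0.0082, 0, 0, 0, 0, 1], [0.0043, -0.0076, 0, 0, 0, 0, 1], [0.0056, -0.0067, 0, 0, 0, 0, 1], [0.0067, -0.0056, 0, 0, 0, 0, 1], [0.0076, -0.0043, 0, 0, 0, 0, 1], [0, 0, 0, 0, 0, 0, 1], [0, 0, 0, 0, 0, 0, 1]]]}}

```text
t: 10.88
ee_pos: [0.4058, 0.2717, 0.1624]
ee_rot: [-180.0, 0.0, 90.0]
ft_force: [-3.6, 0.4, 12.2]
opening: 0.219
grasp_force: 59.7
```

```bash
python3 arc.py -155 -179 4;python3 -c "
from h import *
s=robot.state();print(s['ee_pos'],s['ee_rot'],s['joints'],s['ft_force']);d=s['ee_pos']-[.4521,.2912,0];print(np.hypot(d[0],d[1]),np.degrees(np.arctan2(d[1],d[0])))"
```

```text
[0.0048, -0.0020, 0, 0, 0, 0, 1], [0.0051, -0.0014, 0, 0, 0, 0, 1], [0.0051, -0.0009, 0, 0, 0, 0, 1], [0.0052, -0.0004, 0, 0, 0, 0, 1]
[0.40578046 0.27169062 0.16240472] [-1.79989888e+02  1.91601768e-02  8.99902076e+01] [  9.08403306  26.01465711 -56.04824954 114.97836481  27.09348251
  53.04162834 -61.19050506] [-3.62289476  0.41673119 12.20681782]
0.05026047368918539 -157.15960700383573
```

Emit:
{"name": "servo_tool", "arguments": {"moves": [[[0.0048, -0.002, 0, 0, 0, 0, 1], [0.0051, -0.0014, 0, 0, 0, 0, 1], [0.0051, -0.0009, 0, 0, 0, 0, 1], [0.0052, -0.0004, 0, 0, 0, 0, 1], [0.002, 0, 0, 0, 0, 0, 1], [0, 0, 0, 0, 0, 0, 1], [0, 0, 0, 0, 0, 0, 1]]]}}

```text
t: 11.47
ee_pos: [0.4005, 0.2937, 0.1624]
ee_rot: [-179.9, 0.0, 90.0]
ft_force: [-4.5, -0.2, 14.1]
opening: 0.213
grasp_force: 60.3
```

Emit:
{"name": "servo_tool", "arguments": {"moves": [[[0.003, 0.0001, 0, 0, 0, 0, 1], [0.002, 0.0001, 0, 0, 0, 0, 1], [0, 0, 0, 0, 0, 0, 1], [0, 0, 0, 0, 0, 0, 1]]]}}

```text
t: 11.8
ee_pos: [0.4005, 0.2949, 0.1622]
ee_rot: [-179.8, 0.5, 89.9]
ft_force: [-8.4, -10.9, 24.3]
opening: 0.218
grasp_force: 61.4
```

Emit:
{"name": "servo_tool", "arguments": {"moves": [[[0.003, 0, 0, 0, 0, 0, 1], [0, 0, 0, 0, 0, 0, 1], [0, 0, 0, 0, 0, 0, 1], [0, 0, 0, 0, 0, 0, 1]]]}}

```text
t: 12.13
ee_pos: [0.4006, 0.2952, 0.1621]
ee_rot: [-179.8, 0.8, 89.8]
ft_force: [-8.5, -17.7, 30.1]
opening: 0.216
grasp_force: 62.2
```

```bash
python3 - <<'E'
from h import *
import cv2
s=robot.state();print(s["ee_pos"],s["ee_rot"],s["ft_force"],s["wrist_torque"])
f=vision.grab_frame("side")[130:250,225:385,::-1];g=vision.grab_frame("top")[190:310,210:370,::-1]
cv2.imwrite("pics/st4.png",cv2.resize(np.hstack([f,g]),(800,300),interpolation=2))
E
```

```text
[0.40055262 0.29517244 0.1620893 ] [-179.81164209    0.76458243   89.79583265] [ -8.53884771 -17.67336959  30.09963704] [-3.75078335  1.92291481 -0.110263  ]
```

View pics/st4.png

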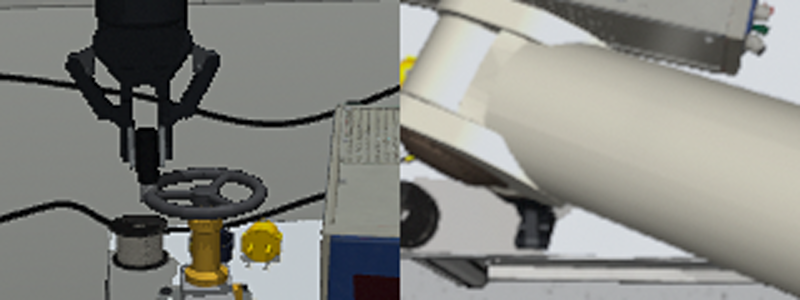

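Hard stop confirmed at 17.7 N and held, with the handle between the pads at (148,150) in the left half. A circle centre of (0.4505, 0.294) fits all the measured tool poses. Backing off now.

```bash
python3 arc.py 180 540 36 | tr ']' '\n' | sed 's/^, //'| cut -c1-18 | paste -sd' '
```

```text
[-0.0087, 0.0008,  [-0.0084, 0.0022,  [-0.0079, 0.0037,  [-0.0071, 0.0050,  [-0.0062, 0.0062,  [-0.0050, 0.0071,  [-0.0037, 0.0079,  [-0.0022, 0.0084,  [-0.0008, 0.0087,  [0.0008, 0.0087, 0 [0.0022, 0.0084, 0 [0.0037, 0.0079, 0 [0.0050, 0.0071, 0 [0.0062, 0.0062, 0 [0.0071, 0.0050, 0 [0.0079, 0.0037, 0 [0.0084, 0.0022, 0 [0.0087, 0.0008, 0 [0.0087, -0.0008,  [0.0084, -0.0022,  [0.0079, -0.0037,  [0.0071, -0.0050,  [0.0062, -0.0062,  [0.0050, -0.0071,  [0.0037, -0.0079,  [0.0022, -0.0084,  [0.0008, -0.0087,  [-0.0008, -0.0087, [-0.0022, -0.0084, [-0.0037, -0.0079, [-0.0050, -0.0071, [-0.0062, -0.0062, [-0.0071, -0.0050, [-0.0079, -0.0037, [-0.0084, -0.0022, [-0.0087, -0.0008,
```

Emit:
{"name": "servo_tool", "arguments": {"moves": [[[-0.004, 0, -0.001, 0, 0, 0, 1], [-0.004, 0, 0, 0, 0, 0, 1], [-0.0087, 0.0008, 0, 0, 0, 0, 1], [-0.0084, 0.0022, 0, 0, 0, 0, 1], [-0.0079, 0.0037, 0, 0, 0, 0, 1]]]}}

```text
t: 12.65
ee_pos: [0.4076, 0.2683, 0.1625]
ee_rot: [-179.9, -0.0, 90.0]
ft_force: [-2.8, 1.0, 4.5]
opening: 0.215
grasp_force: 59.2
```

Emit:
{"name": "servo_tool", "arguments": {"moves": [[[-0.0071, 0.005, 0, 0, 0, 0, 1], [-0.0062, 0.0062, 0, 0, 0, 0, 1], [-0.005, 0.0071, 0, 0, 0, 0, 1], [-0.0037, 0.0079, 0, 0, 0, 0, 1], [-0.0022, 0.0084, 0, 0, 0, 0, 1], [-0.0008, 0.0087, 0, 0, 0, 0, 1], [0.0008, 0.0087, 0, 0, 0, 0, 1], [0.0022, 0.0084, 0, 0, 0, 0, 1], [0.0037, 0.0079, 0, 0, 0, 0, 1], [0.005, 0.0071, 0, 0, 0, 0, 1], [0.0062, 0.0062, 0, 0, 0, 0, 1], [0.0071, 0.005, 0, 0, 0, 0, 1], [0.0079, 0.0037, 0, 0, 0, 0, 1], [0.0084, 0.0022, 0, 0, 0, 0, 1], [0.0087, 0.0008, 0, 0, 0, 0, 1]]]}}

```text
t: 13.9
ee_pos: [0.5007, 0.2926, 0.1624]
ee_rot: [-179.8, 0.1, 89.9]
ft_force: [-10.3, -3.2, 13.5]
opening: 0.215
grasp_force: 60.1
```

Emit:
{"name": "servo_tool", "arguments": {"moves": [[[0.0087, -0.0008, 0, 0, 0, 0, 1], [0.0084, -0.0022, 0, 0, 0, 0, 1], [0.0079, -0.0037, 0, 0, 0, 0, 1], [0.0071, -0.005, 0, 0, 0, 0, 1], [0.0062, -0.0062, 0, 0, 0, 0, 1], [0.005, -0.0071, 0, 0, 0, 0, 1], [0.0037, -0.0079, 0, 0, 0, 0, 1], [0.0022, -0.0084, 0, 0, 0, 0, 1], [0.0008, -0.0087, 0, 0, 0, 0, 1]]]}}

```text
t: 14.65
ee_pos: [0.4539, 0.344, 0.1626]
ee_rot: [179.9, -0.2, 89.9]
ft_force: [3.1, 3.9, 1.4]
opening: 0.216
grasp_force: 59.3
```

Emit:
{"name": "servo_tool", "arguments": {"moves": [[[-0.0008, -0.0087, 0, 0, 0, 0, 1], [-0.0022, -0.0084, 0, 0, 0, 0, 1], [-0.0037, -0.0079, 0, 0, 0, 0, 1], [-0.005, -0.0071, 0, 0, 0, 0, 1], [-0.0062, -0.0062, 0, 0, 0, 0, 1], [-0.0071, -0.005, 0, 0, 0, 0, 1], [-0.0079, -0.0037, 0, 0, 0, 0, 1], [-0.0084, -0.0022, 0, 0, 0, 0, 1], [-0.0087, -0.0008, 0, 0, 0, 0, 1], [0, 0, 0, 0, 0, 0, 1], [0, 0, 0, 0, 0, 0, 1]]]}}

```text
t: 15.57
ee_pos: [0.4006, 0.2917, 0.1624]
ee_rot: [-179.8, 0.2, 89.9]
ft_force: [-6.0, -2.9, 13.1]
opening: 0.213
grasp_force: 60.5
```

Emit:
{"name": "servo_tool", "arguments": {"moves": [[[-0.0087, 0.0008, 0, 0, 0, 0, 1], [-0.0084, 0.0022, 0, 0, 0, 0, 1], [-0.0079, 0.0037, 0, 0, 0, 0, 1], [-0.0071, 0.005, 0, 0, 0, 0, 1], [-0.0062, 0.0062, 0, 0, 0, 0, 1], [-0.005, 0.0071, 0, 0, 0, 0, 1], [-0.0037, 0.0079, 0, 0, 0, 0, 1], [-0.0022, 0.0084, 0, 0, 0, 0, 1], [-0.0008, 0.0087, 0, 0, 0, 0, 1], [0.0008, 0.0087, 0, 0, 0, 0, 1], [0.0022, 0.0084, 0, 0, 0, 0, 1], [0.0037, 0.0079, 0, 0, 0, 0, 1], [0.005, 0.0071, 0, 0, 0, 0, 1], [0.0062, 0.0062, 0, 0, 0, 0, 1], [0.0071, 0.005, 0, 0, 0, 0, 1], [0.0079, 0.0037, 0, 0, 0, 0, 1], [0.0084, 0.0022, 0, 0, 0, 0, 1], [0.0087, 0.0008, 0, 0, 0, 0, 1]]]}}

```text
t: 17.07
ee_pos: [0.5006, 0.2924, 0.1624]
ee_rot: [-179.8, 0.2, 89.9]
ft_force: [-9.2, -2.5, 14.3]
opening: 0.218
grasp_force: 60.1
```

Emit:
{"name": "servo_tool", "arguments": {"moves": [[[0.0087, -0.0008, 0, 0, 0, 0, 1], [0.0084, -0.0022, 0, 0, 0, 0, 1], [0.0079, -0.0037, 0, 0, 0, 0, 1], [0.0071, -0.005, 0, 0, 0, 0, 1], [0.0062, -0.0062, 0, 0, 0, 0, 1], [0.005, -0.0071, 0, 0, 0, 0, 1], [0.0037, -0.0079, 0, 0, 0, 0, 1], [0.0022, -0.0084, 0, 0, 0, 0, 1], [0.0008, -0.0087, 0, 0, 0, 0, 1], [-0.0008, -0.0087, 0, 0, 0, 0, 1], [-0.0022, -0.0084, 0, 0, 0, 0, 1], [-0.0037, -0.0079, 0, 0, 0, 0, 1], [-0.005, -0.0071, 0, 0, 0, 0, 1]]]}}

```text
t: 18.15
ee_pos: [0.4193, 0.3332, 0.1626]
ee_rot: [-180.0, -0.2, 90.0]
ft_force: [-0.3, 5.7, 3.6]
opening: 0.218
grasp_force: 59.5
```

Emit:
{"name": "servo_tool", "arguments": {"moves": [[[-0.0062, -0.0062, 0, 0, 0, 0, 1], [-0.0071, -0.005, 0, 0, 0, 0, 1], [-0.0079, -0.0037, 0, 0, 0, 0, 1], [-0.0084, -0.0022, 0, 0, 0, 0, 1], [-0.0065, -0.0008, 0, 0, 0, 0, 1], [0, 0, 0, 0, 0, 0, 1], [0, 0, 0, 0, 0, 0, 1], [0, 0, 0, 0, 0, 0, 1], [0, 0, 0, 0, 0, 0, 1]]]}}

```text
t: 18.9
ee_pos: [0.4005, 0.2941, 0.1624]
ee_rot: [-179.8, 0.2, 89.9]
ft_force: [-6.5, -1.1, 13.4]
opening: 0.219
grasp_force: 60.6
```

```bash
python3 - <<'E'
from h import *
import cv2
s=robot.state();print(s["ee_pos"],s["ee_rot"],s["ft_force"],s["joint_vel"],s["t"])
f=vision.grab_frame("side")[130:310,225:385,::-1]
cv2.imwrite("pics/s5.png",cv2.resize(f,None,fx=3.3,fy=3.3,interpolation=2))
E
```

```text
[0.40053764 0.29412998 0.16239026] [-1.79823450e+02  1.63532236e-01  8.99298080e+01] [-6.54360326 -1.06757349 13.35617996] [-4.60937658e-05 -9.30739280e-02  1.75989751e-01 -1.33142197e-01
  5.01255984e-02  6.30528462e-02  1.46348428e-02] 18.9
```

View pics/s5.png

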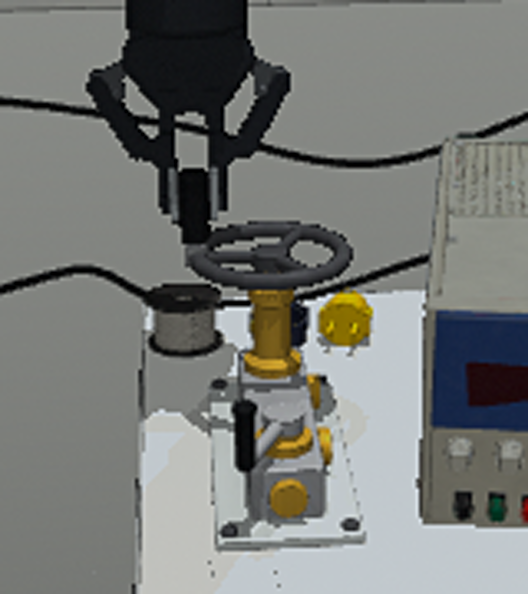

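The handle is gripped at (195,205), back exactly at the shut-stop bearing after two turns. The lever is at rest and the spool and plug haven't moved.

```bash
python3 -c "
from cell import robot
print(robot.hand_in())"
```

```text
the job is handed in; nothing more can be done
None
```

I swung the relief lever to its stop and it sprang back to rest; I then shut the valve against its stop, backed it off two full turns, and handed the job in still gripping the crank handle (verdict not shown).

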